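# Cure three glazed wooden slices with the hand pedal held half-way

### The job

Lay exactly three of the five blue-glazed wooden slices flat and side by side in the grey tray of the curing lamp, leaving the other two where they lie on the brown board and disturbing nothing else. Then press the sprung metal paddle of the hand pedal about half-way down, so that its orange pointer stands in the green band of the gauge, and keep holding it there: never push it right down to its stop, and finish while the robot is still holding the paddle.

Things in the scene. Friction and masses are not known exactly. Their poses are not given: they have to be found in the camera images.
- bed_floor (a point): Centre of the inner floor of the curing lamp's shallow grey tray, 5 mm above the table. The tray is fixed; inside it is 190 mm along x and 110 mm along y, walls 5 mm thick, their rims 11 mm above this point. The lamp head (white, 50 x 130 mm, 85 mm high, violet panel facing the tray) stands beyond the tray's +x end, its face 148 mm from this point.
- paddle (a joint): Angle of the hand pedal's paddle in rad: 0 when released (up), growing as it is pressed down, 0.26 at the bottom stop. A spring returns it. Half-way is 0.13; the green band of the gauge spans 0.09 to 0.17. At the rubber pad it takes about 3 N to start, 7 N at half-way and 12 N at the stop, and the pad goes down about 1 mm for every 0.01 rad.
- paddle_pad (a point): Centre of the top face of the black rubber pad (45 x 50 mm) on the free end of the paddle, where to press from above; it moves with the paddle. When released it lies 67 mm above the table and the paddle slopes up towards the free end by 0.30 rad; at half-way it is about 54 mm high.
- pedal: Fixed hand pedal: black base 190 x 90 mm, 16 mm thick, origin at the centre of its underside. An aluminium paddle 130 x 60 mm, 8 mm thick, is hinged at x = +65 mm, 30 mm up, and reaches towards -x. A gauge post (white above, green, red below; 70 mm high) stands beside it at x = -34 mm, y = +43 to +69 mm; an orange pointer on the paddle's edge moves in front of it.
- can: Purple paint can, 52 mm across, 91 mm high, near the far end of the pedal; origin at the centre of its underside. Bystander: do not disturb.
- snowman: Cream snowman figurine, 52 mm across, 102 mm high, beyond the brown board; origin at the centre of its underside. Bystander: do not disturb.
- jar: Clear jar of wooden beads with a wooden lid, 74 mm across, 82 mm high, beyond the brown board; origin at the centre of its underside. Bystander.
- gluestick: Yellow glue stick with a red cap, standing, 33 mm across, 92 mm high, beside the can; origin at the centre of its underside. Bystander: do not disturb.
- board: Brown kraft board fixed on the table, 200 x 220 mm (x, y), 3 mm thick, origin at the centre of its underside. The five slices lie on it: three in a row along x on its -y half, two on its +y half, the rows about 120 mm apart and neighbours in a row about 70 mm apart.
- slice1: Round wooden slice with a blue-glazed top, 42 mm across, 18 mm thick; origin at the centre of its underside, z up. All five are alike.
- slice2: Round wooden slice with a blue-glazed top, 42 mm across, 18 mm thick; origin at the centre of its underside, z up. All five are alike.
- slice3: Round wooden slice with a blue-glazed top, 42 mm across, 18 mm thick; origin at the centre of its underside, z up. All five are alike.
- slice4: Round wooden slice with a blue-glazed top, 42 mm across, 18 mm thick; origin at the centre of its underside, z up. All five are alike.
- slice5: Round wooden slice with a blue-glazed top, 42 mm across, 18 mm thick; origin at the centre of its underside, z up. All five are alike.
Things that resemble listed ones, but are neither listed nor needed, are in the scene too. Leave any purple look-alike of the slice1 alone.

How it is judged (in metres and radians):
On the way, in this order (a step that is already met when the one before it is completed fails the run):
1. exactly three slices lie flat in the tray, at rest and let go, the other two still in their places, the paddle still up (((x of slice1 in the frame of bed_floor between -0.079 and 0.079 m and y of slice1 in the frame of bed_floor between -0.039 and 0.039 m and z of each of slice1, slice2, slice3 in the frame of bed_floor below 0.005 m and angle between each of slice1, slice2, slice3's own z axis and vertical below 0.12 rad and linear speed of each of slice1, slice2, slice3 below 0.03 m/s and x of slice2 in the frame of bed_floor between -0.079 and 0.079 m and y of slice2 in the frame of bed_floor between -0.039 and 0.039 m and x of slice3 in the frame of bed_floor between -0.079 and 0.079 m and y of slice3 in the frame of bed_floor between -0.039 and 0.039 m and distance of each of slice4, slice5 from where it was at the start of the episode below 0.03 m) or (x of slice1 in the frame of bed_floor between -0.079 and 0.079 m and y of slice1 in the frame of bed_floor between -0.039 and 0.039 m and z of each of slice1, slice2, slice4 in the frame of bed_floor below 0.005 m and angle between each of slice1, slice2, slice4's own z axis and vertical below 0.12 rad and linear speed of each of slice1, slice2, slice4 below 0.03 m/s and x of slice2 in the frame of bed_floor between -0.079 and 0.079 m and y of slice2 in the frame of bed_floor between -0.039 and 0.039 m and x of slice4 in the frame of bed_floor between -0.079 and 0.079 m and y of slice4 in the frame of bed_floor between -0.039 and 0.039 m and distance of each of slice3, slice5 from where it was at the start of the episode below 0.03 m) or (x of slice1 in the frame of bed_floor between -0.079 and 0.079 m and y of slice1 in the frame of bed_floor between -0.039 and 0.039 m and z of each of slice1, slice2, slice5 in the frame of bed_floor below 0.005 m and angle between each of slice1, slice2, slice5's own z axis and vertical below 0.12 rad and linear speed of each of slice1, slice2, slice5 below 0.03 m/s and x of slice2 in the frame of bed_floor between -0.079 and 0.079 m and y of slice2 in the frame of bed_floor between -0.039 and 0.039 m and x of slice5 in the frame of bed_floor between -0.079 and 0.079 m and y of slice5 in the frame of bed_floor between -0.039 and 0.039 m and distance of each of slice3, slice4 from where it was at the start of the episode below 0.03 m) or (x of slice1 in the frame of bed_floor between -0.079 and 0.079 m and y of slice1 in the frame of bed_floor between -0.039 and 0.039 m and z of each of slice1, slice3, slice4 in the frame of bed_floor below 0.005 m and angle between each of slice1, slice3, slice4's own z axis and vertical below 0.12 rad and linear speed of each of slice1, slice3, slice4 below 0.03 m/s and x of slice3 in the frame of bed_floor between -0.079 and 0.079 m and y of slice3 in the frame of bed_floor between -0.039 and 0.039 m and x of slice4 in the frame of bed_floor between -0.079 and 0.079 m and y of slice4 in the frame of bed_floor between -0.039 and 0.039 m and distance of each of slice2, slice5 from where it was at the start of the episode below 0.03 m) or (x of slice1 in the frame of bed_floor between -0.079 and 0.079 m and y of slice1 in the frame of bed_floor between -0.039 and 0.039 m and z of each of slice1, slice3, slice5 in the frame of bed_floor below 0.005 m and angle between each of slice1, slice3, slice5's own z axis and vertical below 0.12 rad and linear speed of each of slice1, slice3, slice5 below 0.03 m/s and x of slice3 in the frame of bed_floor between -0.079 and 0.079 m and y of slice3 in the frame of bed_floor between -0.039 and 0.039 m and x of slice5 in the frame of bed_floor between -0.079 and 0.079 m and y of slice5 in the frame of bed_floor between -0.039 and 0.039 m and distance of each of slice2, slice4 from where it was at the start of the episode below 0.03 m) or (x of slice1 in the frame of bed_floor between -0.079 and 0.079 m and y of slice1 in the frame of bed_floor between -0.039 and 0.039 m and z of each of slice1, slice4, slice5 in the frame of bed_floor below 0.005 m and angle between each of slice1, slice4, slice5's own z axis and vertical below 0.12 rad and linear speed of each of slice1, slice4, slice5 below 0.03 m/s and x of slice4 in the frame of bed_floor between -0.079 and 0.079 m and y of slice4 in the frame of bed_floor between -0.039 and 0.039 m and x of slice5 in the frame of bed_floor between -0.079 and 0.079 m and y of slice5 in the frame of bed_floor between -0.039 and 0.039 m and distance of each of slice2, slice3 from where it was at the start of the episode below 0.03 m) or (x of slice2 in the frame of bed_floor between -0.079 and 0.079 m and y of slice2 in the frame of bed_floor between -0.039 and 0.039 m and z of each of slice2, slice3, slice4 in the frame of bed_floor below 0.005 m and angle between each of slice2, slice3, slice4's own z axis and vertical below 0.12 rad and linear speed of each of slice2, slice3, slice4 below 0.03 m/s and x of slice3 in the frame of bed_floor between -0.079 and 0.079 m and y of slice3 in the frame of bed_floor between -0.039 and 0.039 m and x of slice4 in the frame of bed_floor between -0.079 and 0.079 m and y of slice4 in the frame of bed_floor between -0.039 and 0.039 m and distance of each of slice1, slice5 from where it was at the start of the episode below 0.03 m) or (x of slice2 in the frame of bed_floor between -0.079 and 0.079 m and y of slice2 in the frame of bed_floor between -0.039 and 0.039 m and z of each of slice2, slice3, slice5 in the frame of bed_floor below 0.005 m and angle between each of slice2, slice3, slice5's own z axis and vertical below 0.12 rad and linear speed of each of slice2, slice3, slice5 below 0.03 m/s and x of slice3 in the frame of bed_floor between -0.079 and 0.079 m and y of slice3 in the frame of bed_floor between -0.039 and 0.039 m and x of slice5 in the frame of bed_floor between -0.079 and 0.079 m and y of slice5 in the frame of bed_floor between -0.039 and 0.039 m and distance of each of slice1, slice4 from where it was at the start of the episode below 0.03 m) or (x of slice2 in the frame of bed_floor between -0.079 and 0.079 m and y of slice2 in the frame of bed_floor between -0.039 and 0.039 m and z of each of slice2, slice4, slice5 in the frame of bed_floor below 0.005 m and angle between each of slice2, slice4, slice5's own z axis and vertical below 0.12 rad and linear speed of each of slice2, slice4, slice5 below 0.03 m/s and x of slice4 in the frame of bed_floor between -0.079 and 0.079 m and y of slice4 in the frame of bed_floor between -0.039 and 0.039 m and x of slice5 in the frame of bed_floor between -0.079 and 0.079 m and y of slice5 in the frame of bed_floor between -0.039 and 0.039 m and distance of each of slice1, slice3 from where it was at the start of the episode below 0.03 m) or (x of slice3 in the frame of bed_floor between -0.079 and 0.079 m and y of slice3 in the frame of bed_floor between -0.039 and 0.039 m and z of each of slice3, slice4, slice5 in the frame of bed_floor below 0.005 m and angle between each of slice3, slice4, slice5's own z axis and vertical below 0.12 rad and linear speed of each of slice3, slice4, slice5 below 0.03 m/s and x of slice4 in the frame of bed_floor between -0.079 and 0.079 m and y of slice4 in the frame of bed_floor between -0.039 and 0.039 m and x of slice5 in the frame of bed_floor between -0.079 and 0.079 m and y of slice5 in the frame of bed_floor between -0.039 and 0.039 m and distance of each of slice1, slice2 from where it was at the start of the episode below 0.03 m)) and value of joint paddle below 0.03 rad and contact force between the fingers and slice1 below 0.1 N and contact force between the fingers and slice2 below 0.1 N and contact force between the fingers and slice3 below 0.1 N and contact force between the fingers and slice4 below 0.1 N and contact force between the fingers and slice5 below 0.1 N), for 0.2 s.
2. the paddle is held in the green band for 1.5 s (value of joint paddle between 0.09 and 0.17 rad), for 1.5 s.
At the end, for the whole second after the job is handed in: The robot is pressing the paddle (over 2.5 N) and its joint stays between 0.09 and 0.17 rad through the last second; exactly three slices lie flat on the tray's floor (underside within 5 mm of it, tilt under 0.12 rad, wholly between the walls), the other two within 30 mm of their starting places (all of step 2 and contact force between any of the fingers, the arm and pedal above 2.5 N and ((x of slice1 in the frame of bed_floor between -0.079 and 0.079 m and y of slice1 in the frame of bed_floor between -0.039 and 0.039 m and z of each of slice1, slice2, slice3 in the frame of bed_floor below 0.005 m and angle between each of slice1, slice2, slice3's own z axis and vertical below 0.12 rad and linear speed of each of slice1, slice2, slice3 below 0.03 m/s and x of slice2 in the frame of bed_floor between -0.079 and 0.079 m and y of slice2 in the frame of bed_floor between -0.039 and 0.039 m and x of slice3 in the frame of bed_floor between -0.079 and 0.079 m and y of slice3 in the frame of bed_floor between -0.039 and 0.039 m and distance of each of slice4, slice5 from where it was at the start of the episode below 0.03 m) or (x of slice1 in the frame of bed_floor between -0.079 and 0.079 m and y of slice1 in the frame of bed_floor between -0.039 and 0.039 m and z of each of slice1, slice2, slice4 in the frame of bed_floor below 0.005 m and angle between each of slice1, slice2, slice4's own z axis and vertical below 0.12 rad and linear speed of each of slice1, slice2, slice4 below 0.03 m/s and x of slice2 in the frame of bed_floor between -0.079 and 0.079 m and y of slice2 in the frame of bed_floor between -0.039 and 0.039 m and x of slice4 in the frame of bed_floor between -0.079 and 0.079 m and y of slice4 in the frame of bed_floor between -0.039 and 0.039 m and distance of each of slice3, slice5 from where it was at the start of the episode below 0.03 m) or (x of slice1 in the frame of bed_floor between -0.079 and 0.079 m and y of slice1 in the frame of bed_floor between -0.039 and 0.039 m and z of each of slice1, slice2, slice5 in the frame of bed_floor below 0.005 m and angle between each of slice1, slice2, slice5's own z axis and vertical below 0.12 rad and linear speed of each of slice1, slice2, slice5 below 0.03 m/s and x of slice2 in the frame of bed_floor between -0.079 and 0.079 m and y of slice2 in the frame of bed_floor between -0.039 and 0.039 m and x of slice5 in the frame of bed_floor between -0.079 and 0.079 m and y of slice5 in the frame of bed_floor between -0.039 and 0.039 m and distance of each of slice3, slice4 from where it was at the start of the episode below 0.03 m) or (x of slice1 in the frame of bed_floor between -0.079 and 0.079 m and y of slice1 in the frame of bed_floor between -0.039 and 0.039 m and z of each of slice1, slice3, slice4 in the frame of bed_floor below 0.005 m and angle between each of slice1, slice3, slice4's own z axis and vertical below 0.12 rad and linear speed of each of slice1, slice3, slice4 below 0.03 m/s and x of slice3 in the frame of bed_floor between -0.079 and 0.079 m and y of slice3 in the frame of bed_floor between -0.039 and 0.039 m and x of slice4 in the frame of bed_floor between -0.079 and 0.079 m and y of slice4 in the frame of bed_floor between -0.039 and 0.039 m and distance of each of slice2, slice5 from where it was at the start of the episode below 0.03 m) or (x of slice1 in the frame of bed_floor between -0.079 and 0.079 m and y of slice1 in the frame of bed_floor between -0.039 and 0.039 m and z of each of slice1, slice3, slice5 in the frame of bed_floor below 0.005 m and angle between each of slice1, slice3, slice5's own z axis and vertical below 0.12 rad and linear speed of each of slice1, slice3, slice5 below 0.03 m/s and x of slice3 in the frame of bed_floor between -0.079 and 0.079 m and y of slice3 in the frame of bed_floor between -0.039 and 0.039 m and x of slice5 in the frame of bed_floor between -0.079 and 0.079 m and y of slice5 in the frame of bed_floor between -0.039 and 0.039 m and distance of each of slice2, slice4 from where it was at the start of the episode below 0.03 m) or (x of slice1 in the frame of bed_floor between -0.079 and 0.079 m and y of slice1 in the frame of bed_floor between -0.039 and 0.039 m and z of each of slice1, slice4, slice5 in the frame of bed_floor below 0.005 m and angle between each of slice1, slice4, slice5's own z axis and vertical below 0.12 rad and linear speed of each of slice1, slice4, slice5 below 0.03 m/s and x of slice4 in the frame of bed_floor between -0.079 and 0.079 m and y of slice4 in the frame of bed_floor between -0.039 and 0.039 m and x of slice5 in the frame of bed_floor between -0.079 and 0.079 m and y of slice5 in the frame of bed_floor between -0.039 and 0.039 m and distance of each of slice2, slice3 from where it was at the start of the episode below 0.03 m) or (x of slice2 in the frame of bed_floor between -0.079 and 0.079 m and y of slice2 in the frame of bed_floor between -0.039 and 0.039 m and z of each of slice2, slice3, slice4 in the frame of bed_floor below 0.005 m and angle between each of slice2, slice3, slice4's own z axis and vertical below 0.12 rad and linear speed of each of slice2, slice3, slice4 below 0.03 m/s and x of slice3 in the frame of bed_floor between -0.079 and 0.079 m and y of slice3 in the frame of bed_floor between -0.039 and 0.039 m and x of slice4 in the frame of bed_floor between -0.079 and 0.079 m and y of slice4 in the frame of bed_floor between -0.039 and 0.039 m and distance of each of slice1, slice5 from where it was at the start of the episode below 0.03 m) or (x of slice2 in the frame of bed_floor between -0.079 and 0.079 m and y of slice2 in the frame of bed_floor between -0.039 and 0.039 m and z of each of slice2, slice3, slice5 in the frame of bed_floor below 0.005 m and angle between each of slice2, slice3, slice5's own z axis and vertical below 0.12 rad and linear speed of each of slice2, slice3, slice5 below 0.03 m/s and x of slice3 in the frame of bed_floor between -0.079 and 0.079 m and y of slice3 in the frame of bed_floor between -0.039 and 0.039 m and x of slice5 in the frame of bed_floor between -0.079 and 0.079 m and y of slice5 in the frame of bed_floor between -0.039 and 0.039 m and distance of each of slice1, slice4 from where it was at the start of the episode below 0.03 m) or (x of slice2 in the frame of bed_floor between -0.079 and 0.079 m and y of slice2 in the frame of bed_floor between -0.039 and 0.039 m and z of each of slice2, slice4, slice5 in the frame of bed_floor below 0.005 m and angle between each of slice2, slice4, slice5's own z axis and vertical below 0.12 rad and linear speed of each of slice2, slice4, slice5 below 0.03 m/s and x of slice4 in the frame of bed_floor between -0.079 and 0.079 m and y of slice4 in the frame of bed_floor between -0.039 and 0.039 m and x of slice5 in the frame of bed_floor between -0.079 and 0.079 m and y of slice5 in the frame of bed_floor between -0.039 and 0.039 m and distance of each of slice1, slice3 from where it was at the start of the episode below 0.03 m) or (x of slice3 in the frame of bed_floor between -0.079 and 0.079 m and y of slice3 in the frame of bed_floor between -0.039 and 0.039 m and z of each of slice3, slice4, slice5 in the frame of bed_floor below 0.005 m and angle between each of slice3, slice4, slice5's own z axis and vertical below 0.12 rad and linear speed of each of slice3, slice4, slice5 below 0.03 m/s and x of slice4 in the frame of bed_floor between -0.079 and 0.079 m and y of slice4 in the frame of bed_floor between -0.039 and 0.039 m and x of slice5 in the frame of bed_floor between -0.079 and 0.079 m and y of slice5 in the frame of bed_floor between -0.039 and 0.039 m and distance of each of slice1, slice2 from where it was at the start of the episode below 0.03 m))); the arm keeps its last pose, push and grip.
It fails at once if the paddle is pushed down to its stop (over 0.24 rad) (value of joint paddle above 0.24 rad).
It fails at once if a bystander is moved more than 30 mm or knocked over (distance of any of can, snowman, jar, gluestick from where it was at the start of the episode above 0.03 m or angle between any of can, snowman, jar, gluestick's own z axis and vertical above 0.5 rad).
It also fails if it takes over 72 s, if anything falls off the work surface, if the arm or the gripper's body presses on something with over 40 N, if the wrist force passes 120 N, or if a joint passes its speed limit or range.

### The arm

A 6-joint arm with a two-finger parallel gripper is mounted at the origin on the work surface. World frame = base frame: x ahead of the robot, y to its left, z up, the work surface at z = 0. Lengths are in mm, angles in rad, forces in N, time in s.
With the tool pointing down it reaches from about 300 to 775 mm from the base axis. Payload 14.6 kg.
Tool frame: the origin (TCP) lies on the centre line of the jaws, within the pads' length; the fingertips stand 19 mm ahead of it and the grasp point (between the pads) is the TCP (bot.tip_reach is the distance from the TCP to the fingertips, in mm); z points along the fingers, y is the line along which they close (so a half turn about z gives the same grasp; the last joint's range is limited). The gripper opens to 85 mm and grips with 20 to 120 N. Pads are 22 mm wide; open, the fingers measure 114 mm over their backs; the gripper's body (76 mm by 85 mm) begins 54 mm behind the grasp point. The pads swing forward as they close: fully open they stand 13 mm farther back than shut.
Start: joints at [-1.328, 0.3, 1.521, -0, 1.321, -0.067], TCP at [167.67, -523.809, 250.281] pointing down, gripper open.
Joint ranges: [-3.03, 3.03], [-0.79, 2.21], [0.23, 2.52], [-1.04, 4.18], [0, 3.07], [-2.55, 2.55]. Speed limits (rad/s): [2.22, 2.22, 2.57, 3.14, 3.14, 3.14].

### API

Orientations are given as a unit quaternion [w, x, y, z].
In Python, from rig import bot gives the robot as it stands. Calls block until the motion is done:
- bot.move_to(position, orientation): joint-space move of the TCP to a pose.
- bot.servo_line(position, attitude=None, speed=150, until_force=None): straight line of the TCP; attitude=None keeps the orientation; speed is the mean speed in mm/s. With until_force (N) it stops when the force on the tool has changed by that much, and returns True; else False.
- bot.move_joints(angles): joint-space move.
- bot.move_gripper(opening, grip_force=None): finger opening in mm; grip_force is the grip in N (None keeps the last); returns when the fingers have stopped.
- bot.dwell(seconds).
- bot.ik(position, orientation): joint angles nearest the present ones, or None.
- bot.read_state(): the state.
- bot.read_camera(name): name is "scene" or "top" or "wrist"; returns a dict with "image" (420x560x3 uint8, blue, green, red), "depth" (420x560 float32, mm along the optical axis (not along the pixel's ray), 0 where there is no reading), "fovy" (degrees; the focal length in pixels is half the picture's height over the tangent of half this angle, whatever the lens; pixels are square), "cx", "cy" (the principal point, pixels), "eye" and "attitude" of the camera in the world; the wrist camera has in their place "mount" (4x4, takes a point from camera to tool coordinates, whose origin is the TCP and whose axes are the flange's). Camera axes: x right, y down, z forward; pixel columns grow to the right and rows downward; lengths in mm; the calibration is good to about 2 mm. A picture is of the moment at which its call begins: read the wrist's pose just before it.
A pose or a line that the arm cannot do raises bot.MotionError and nothing moves.
- bot.finish_job(): hands the job in; it is judged then, once.
The state is a dict: "clock": time; "joint_positions": joint angles; "qvel": joint speeds; "effort": joint torques, N m; "ee_pos": TCP position; "tool_rot": TCP orientation; "ft_force": force on the tool from outside, world axes, zero at the start; "moment": the same for the moment, N m; "grip_width": finger opening in mm; "grip_force": force on a finger pad.
Only numpy, scipy, OpenCV 4.12 (cv2) and the standard library are available. Lean on these libraries where they do the work, as an engineer would, in place of code of your own. Each camera call takes 0.05 s, during which the arm holds its last target. There are 200 camera calls.

## Working session

There is one attempt and no reset: what is moved stays moved. The work goes in short steps, each a Python script; the robot and the scene stay as the last script left them, time stands still between calls to the robot, and variables do not carry over. Pictures are saved under pics/ and viewed, at most 10 in all, crops included, and the job is handed in when it is done.

```bash
mkdir -p pics; ls
cat > h.py <<'E'
import numpy as np, cv2
from rig import bot
from scipy.spatial.transform import Rotation as R
def rot(q): return R.from_quat([q[1],q[2],q[3],q[0]]).as_matrix()
def world(c, eye=None, Rm=None):
    """HxWx3 world points of a fixed camera picture"""
    d=c["depth"]; h,w=d.shape; f=h/2/np.tan(np.radians(c["fovy"])/2)
    u,v=np.meshgrid(np.arange(w),np.arange(h))
    P=np.stack([(u-c["cx"])/f*d,(v-c["cy"])/f*d,d],-1)
    if eye is None: eye=np.array(c["eye"]); a=np.array(c["attitude"]); Rm=rot(a) if a.size==4 else a
    return P@np.array(Rm).T+eye
E
python3 - <<'E'
from h import *
for n in("top","scene"):
    c=bot.read_camera(n); cv2.imwrite(f"pics/{n}0.png",c["image"]); np.savez(f"{n}0.npz",**c)
    print(n,c["fovy"],c["cx"],c["cy"],c["eye"],c["attitude"])
s=bot.read_state(); print(s["tool_rot"],s["clock"],s["ft_force"])
E
```

```text
pics
top 42.0598296689691 277.7138543940193 223.3261335982924 [ 348.65502649  -17.36394554 1500.40570602] [-0.04606903  0.7062509  -0.70492248  0.04660047]
scene 42.85499253583362 278.2542765768846 207.0800332003378 [1389.9760242   268.16076344  779.82762092] [-0.25908578  0.52656234  0.7254871  -0.35954851]
[-5.43248649e-04  9.88028025e-01  1.54273536e-01 -5.29394221e-05] 0.1 [-0.7425388   0.29006918 -0.37456816]
```

View pics/top0.png

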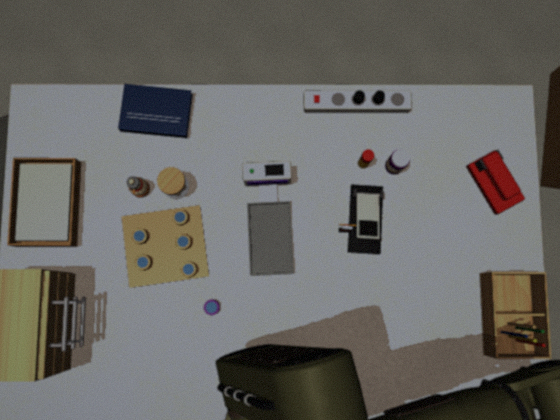

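View pics/scene0.png

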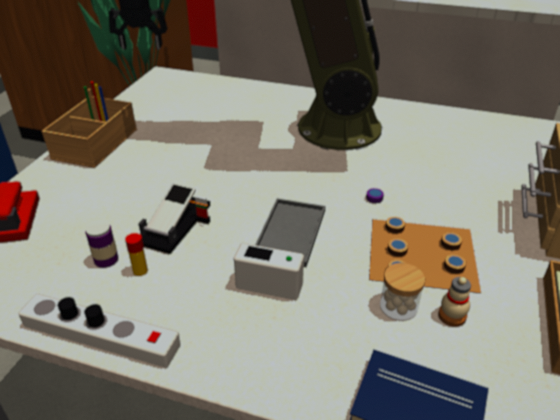

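The top view shows five slices at (181,217), (184,241), (190,269), (140,236) and (144,262). The purple look-alike is at (212,307), the tray at about (271,238) and the pedal at about (366,219). I'll measure these with depth and enlarge the pedal.

Run:
```python
from h import *
c=dict(np.load("top0.npz")); P=world(c); im=c["image"]; 
hsv=cv2.cvtColor(im,cv2.COLOR_BGR2HSV)
for u,v in[(181,217),(184,241),(190,269),(140,236),(144,262),(212,307)]:
    w=np.s_[v-12:v+13,u-12:u+13]; p=P[w].reshape(-1,3); H=hsv[w].reshape(-1,3)
    m=(p[:,2]>12)&(p[:,2]<30); q=p[m]
    b=(H[:,0]>95)&(H[:,0]<125)&(H[:,1]>70)
    print((u,v),"high mid",((q.max(0)+q.min(0))/2).round(1),"ext",np.ptp(q,0).round(),"blue",p[b].mean(0).round(1),b.sum(),"mean",q.mean(0).round(1))
print("table z",P[330,300],P[150,220],"board",P[250,165])
# tray pixels
w=np.s_[195:282,240:302]; g=cv2.inRange(im[w],(60,60,60),(130,130,130)); p=P[w]
n,l,st,_=cv2.connectedComponentsWithStats(g); k=1+st[1:,4].argmax(); vv,uu=np.where(l==k)
q=p[vv,uu].astype(np.float32); print("tray",len(q),cv2.minAreaRect(q[:,:2].copy()),np.percentile(q[:,2],[5,50,95]))
for nm,w in dict(pedal=np.s_[180:258,335:390],can=np.s_[145:178,355:412]).items():
    p=P[w].reshape(-1,3)
    for lo,hi in[(9,25),(25,50),(50,62),(62,90),(80,120)]:
        q=p[(p[:,2]>lo)&(p[:,2]<hi)].astype(np.float32)
        if len(q)>5: print(nm,lo,hi,len(q),cv2.minAreaRect(q[:,:2].copy()),q.mean(0).round())
a=cv2.resize(im[180:260,330:395],None,fx=6,fy=6,interpolation=cv2.INTER_CUBIC)
s=np.load("scene0.npz")["image"]; b=cv2.resize(s[175:255,135:215],None,fx=5,fy=5,interpolation=cv2.INTER_CUBIC)
o=np.zeros((480,790,3),np.uint8); o[:480,:390]=a; o[:400,390:790]=b; cv2.imwrite("pics/crop1.png",o)
```

```text
(181, 217) high mid [561.  251.2  19.4] ext [40. 42. 15.] blue [555.7 242.9  64.8] 66 mean [561.1 250.5  19.7]
(184, 241) high mid [494.  245.2  20.8] ext [41. 50. 17.] blue [492.6 237.2  41.8] 69 mean [494.  241.   19.6]
(190, 269) high mid [419.  224.4  20. ] ext [38. 43. 16.] blue [419.2 224.2  20.4] 69 mean [418.7 224.   20. ]
(140, 236) high mid [509.4 360.6  20.6] ext [42. 43. 17.] blue [510.2 360.3  20.4] 68 mean [509.1 359.9  20.2]
(144, 262) high mid [437.8 348.3  20.4] ext [38. 43. 16.] blue [437.8 348.7  20.3] 71 mean [437.8 348.3  20. ]
(212, 307) high mid [316.1 161.5  18.2] ext [40. 41. 12.] blue [317.5 160.4  17.2] 96 mean [317.3 160.5  17.2]
table z [256.37446646 -78.82012714   5.41545656] [756.33895717 145.43732328  -5.49705839] board [471.78800784 291.48521831   1.49656103]
tray 3371 ((486.55059814453125, 0.967926025390625), (277.3031005859375, 129.66195678710938), 2.9258289337158203) [-2.24324608  4.27179432 15.67039871]
pedal 9 25 1137 ((565.5999755859375, -245.28958129882812), (117.69506072998047, 203.86366271972656), 86.4710464477539) [ 545. -251.   15.]
pedal 2
[... 378 characters left out ...]
425781) [ 519. -251.   68.]
can 9 25 49 ((709.6121215820312, -298.133056640625), (116.74361419677734, 32.37019348144531), 78.33438110351562) [ 702. -296.   17.]
can 25 50 77 ((708.767822265625, -297.8629150390625), (117.58035278320312, 31.5683536529541), 77.60572814941406) [ 699. -302.   38.]
can 50 62 41 ((710.5714721679688, -298.4122314453125), (117.33528137207031, 34.555850982666016), 78.14585876464844) [ 701. -300.   55.]
can 62 90 292 ((709.484375, -303.88250732421875), (49.54500198364258, 127.20399475097656), 0.23613965511322021) [ 708. -319.   83.]
can 80 120 415 ((709.4857177734375, -304.1940002441406), (49.54500198364258, 126.58100891113281), 0.23613965511322021) [ 712. -315.   89.]
```

View pics/crop1.png

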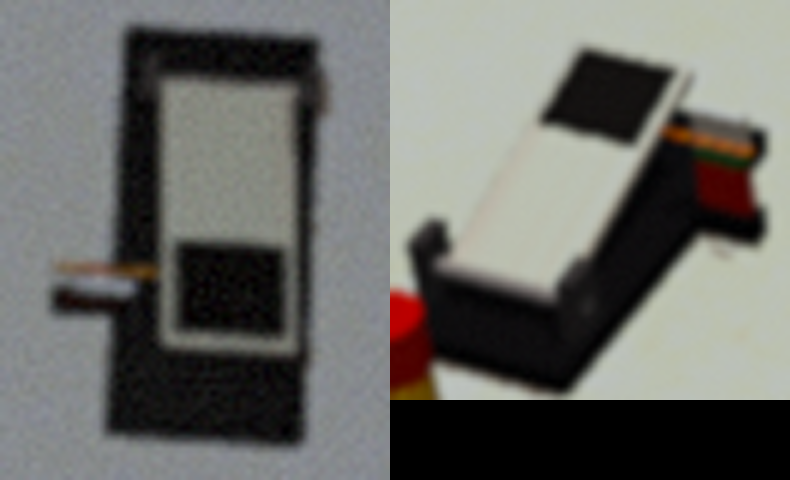

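The crop shows the pad centre at crop (231,288), the free end towards -x, and the pointer on the paddle's +y side. Next I'll intersect pixel rays with the known heights.

```bash
cat >> h.py <<'E'
def ray(c,u,v,z):
    """world point at height z seen at pixel u,v"""
    f=210/np.tan(np.radians(c["fovy"])/2)
    d=rot(c["attitude"])@np.array([(u-c["cx"])/f,(v-c["cy"])/f,1]); e=np.array(c["eye"])
    return e+d*(z-e[2])/d[2]
E
python3 - <<'E'
from h import *
c=dict(np.load("top0.npz")); P=world(c); im=c["image"]; hsv=cv2.cvtColor(im,cv2.COLOR_BGR2HSV)
for u,v in[(181,217),(184,241),(190,269),(140,236),(144,262)]:
    H=hsv[v-10:v+11,u-9:u+10].astype(int); b=(H[...,0]>95)&(H[...,0]<125)&(H[...,1]>70); vv,uu=np.where(b)
    print("slice",ray(c,u-9+uu.mean(),v-10+vv.mean(),21).round(1))
g=cv2.inRange(im[195:282,240:302],(60,60,60),(130,130,130))
n,l,st,_=cv2.connectedComponentsWithStats(g); k=1+st[1:,4].argmax(); vv,uu=np.where(l==k)
m=(vv>8)&(P[195+vv,240+uu,2]<40)
r=cv2.minAreaRect(np.stack([uu[m]+240,vv[m]+195],1).astype(np.float32)); print("tray px",r)
B=np.array([ray(c,*p,16) for p in cv2.boxPoints(r)]); print(B.round(1),"ctr",B.mean(0).round(1))
t=lambda x,y,z:ray(c,330+(x+.5)/6-.5,180+(y+.5)/6-.5,z).round(1)
print("base",[t(*p,16) for p in[(127,25),(318,38),(300,445),(105,433)]])
print("pad",t(231,288,67)); w=P[222:234,362:375].reshape(-1,3); print("pad depth",w.mean(0),w.std(0))
tb=P[300:330,230:330].reshape(-1,3); print(tb.mean(0),tb[:,2].std()); tb=P[140:150,200:235].reshape(-1,3); print(tb.mean(0))
a=cv2.resize(im[180:285,235:305],None,fx=5,fy=5,interpolation=cv2.INTER_CUBIC); cv2.imwrite("pics/crop2.png",a)
for p in[(500,235),(440,350),(487,0),(530,-250)]:
  for yaw in(0,.05):
    print(p,bot.ik([*p,60],[0,np.cos(yaw/2),np.sin(yaw/2),0]))
E
```

```text
slice [562.1 250.8  21. ]
slice [494.6 240.7  21. ]
slice [419.2 224.1  21. ]
slice [510.1 360.2  21. ]
slice [437.8 348.5  21. ]
tray px ((270.4337158203125, 239.24032592773438), (72.95166015625, 46.98759460449219), 86.98721313476562)
[[597.8  71.7  16. ]
 [605.  -57.5  16. ]
 [405.  -67.6  16. ]
 [398.1  59.4  16. ]] ctr [501.5   1.5  16. ]
base [array([ 655.3, -220.3,   16. ]), array([ 649.4, -308.2,   16. ]), array([ 461.5, -295.7,   16. ]), array([ 466.8, -207.3,   16. ])]
pad [ 526.8 -257.3   67. ]
pad depth [ 527.27847824 -257.32904818   65.46425422] [9.61179957 9.99274841 4.44391872]
[297.47613202 -23.68709622   4.82721775] 94.83296761990742
[769.75581175 153.23462875   3.56320267]
(500, 235) [ 3.73064599e-01  5.36284175e-01  1.67450390e+00 -4.44089210e-16
  9.30804575e-01  1.94386093e+00]
(500, 235) [ 3.73064599e-01  5.36284175e-01  1.67450390e+00 -4.44089210e-16
  9.30804575e-01  1.89386093e+00]
(440, 350) [ 6.06818927e-01  5.53814236e-01  1.64550736e+00 -4.44089210e-16
  9.42271056e-01  2.17761525e+00]
(440, 350) [ 6.06818927e-01  5.53814236e-01  1.64550736e+00 -4.44089210e-16
  9.42271056e-01  2.12761525e+00]
(487, 0) [-7.52249311e-02  4.19936661e-01  1.86095775e+00 -4.44089210e-16
  8.60698242e-01  1.49557140e+00]
(487, 0) [-7.52249311e-02  4.19936661e-01  1.86095775e+00 -4.44089210e-16
  8.60698242e-01  1.44557140e+00]
(530, -250) [-5.03248499e-01  5.96949769e-01  1.57327657e+00 -4.44089210e-16
  9.71366311e-01  1.06754783e+00]
(530, -250) [-5.03248499e-01  5.96949769e-01  1.57327657e+00 -4.44089210e-16
  9.71366311e-01  1.01754783e+00]
```

View pics/crop2.png

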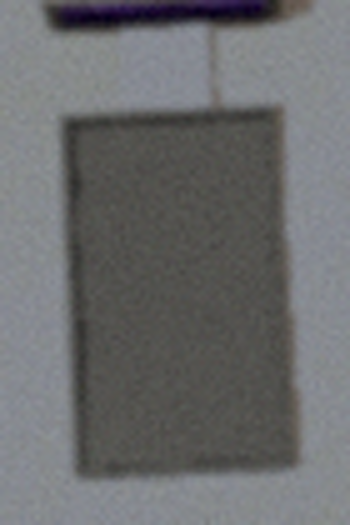

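Tray centre is about (505.5, 1) with yaw about 0.055, and the pedal yaw is about -0.066. The slice heights and spacings fit the given sizes. I'll pick the three slices farthest from the jar and snowman, starting with one.

```bash
cat >> h.py <<'E'
def down(y): return [0,np.cos(y/2),np.sin(y/2),0]
T=np.array([505.5,1.0]); TY=.055; X=np.array([np.cos(TY),np.sin(TY)])
def carry(src,off):
    dst=T+off*X
    bot.move_to([*src,110],down(.17)); bot.move_gripper(64)
    bot.servo_line([*src,24],speed=120)
    bot.move_gripper(30,grip_force=30); print("held",bot.read_state()["grip_width"])
    bot.servo_line([*src,100],speed=150)
    bot.move_to([*dst,100],down(TY)); print("still",bot.read_state()["grip_width"])
    print("hit",bot.servo_line([*dst,26.5],speed=90,until_force=8),bot.read_state()["ee_pos"])
    bot.move_gripper(58)
    bot.servo_line([*dst,100],speed=150)
    print(bot.read_state()["clock"])
E
python3 - <<'E'
from h import *
print(bot.tip_reach)
carry((494.6,240.7),56)
p=bot.read_state(); c=bot.read_camera("top"); im=c["image"]; cv2.imwrite("pics/t1.png",cv2.resize(im[170:320,110:330],None,fx=3.5,fy=3.5,interpolation=cv2.INTER_CUBIC)); print(bot.tip_reach)
E
```

```text
19.0
held 40.64794527947947
still 41.08562600877778
hit True [560.71352257   4.30151536  26.18277478]
7.9917
19.0
```

View pics/t1.png

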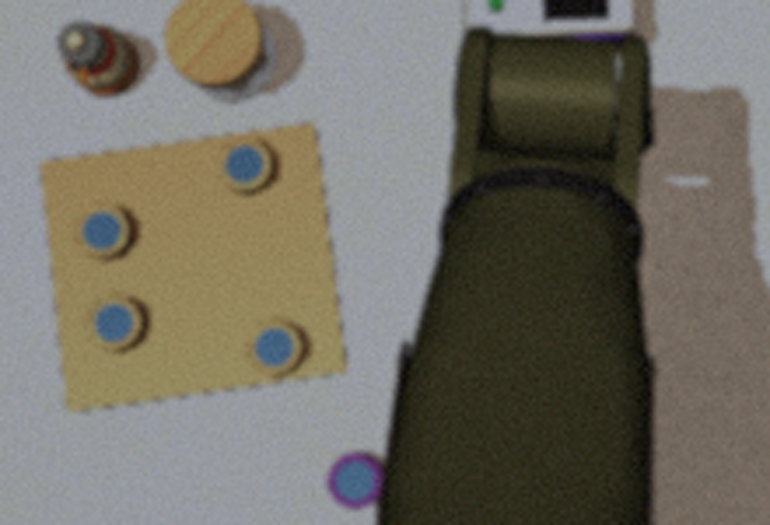

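The first slice is off the board and the others are undisturbed. The arm hides the tray, so I'll do the next two, clear the view and look.

Run:
```python
from h import *
carry((419.2,224.1),-56)
carry((437.8,348.5),0)
q=down(-.066)
bot.move_to([535,-258,150],q)
print(bot.read_state()["clock"])
c=bot.read_camera("top"); im=c["image"]; P=world(c); hsv=cv2.cvtColor(im,cv2.COLOR_BGR2HSV)
b=cv2.inRange(hsv,(95,70,0),(125,255,255)); n,l,st,ct=cv2.connectedComponentsWithStats(b)
for k in range(1,n):
    if 30<st[k,4]<150:
        z=P[l==k][:,2].mean(); p=ray(c,*ct[k],23)[:2]; d=p-T
        print(ct[k].round(),p.round(1),"z",z.round(1),"tray frame",(d@X).round(1),(d@[-X[1],X[0]]).round(1))
cv2.imwrite("pics/t2.png",cv2.resize(im[170:320,110:330],None,fx=3.5,fy=3.5,interpolation=cv2.INTER_CUBIC))
```

```text
held 40.73420329360388
still 40.60809904901098
hit True [448.97519033  -1.61697353  26.23572418]
13.825
held 40.73943630470177
still 40.92030542447309
hit True [504.86913867   1.18469881  25.9276227 ]
20.35
21.3833
[180. 216.] [562.  250.1] z 20.2 tray frame 70.1 245.6
[269. 217.] [560.3   4.7] z 22.3 tray frame 55.0 0.7
[139. 235.] [509.7 359.7] z 21.1 tray frame 24.0 357.9
[270. 237.] [505.    1.2] z 22.6 tray frame -0.5 0.3
[271. 258.] [449.1  -1.6] z 22.1 tray frame -56.5 0.5
[211. 307.] [317.8 159.3] z 60.0 tray frame -178.8 168.4
[519. 335.] [ 246. -660.] z 161.7 tray frame -295.5 -645.7
```

View pics/t2.png

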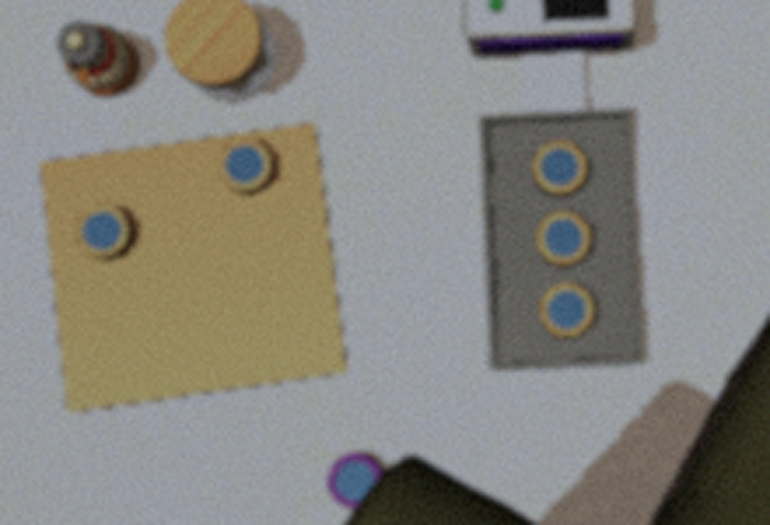

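All three slices lie at -56, 0 and +55 mm in the tray with y near 0, and the other two are in place. Now the pedal: close the gripper, find contact, then go down in steps.

Run:
```python
from h import *
bot.move_gripper(0,grip_force=60); x,y=535,-258
bot.servo_line([x,y,97],speed=80); bot.dwell(.3)
f0=bot.read_state()["ft_force"][2]
hit=bot.servo_line([x,y,78],speed=10,until_force=2); s=bot.read_state(); z=s["ee_pos"][2]; print(hit,z,f0,s["ft_force"],s["clock"],s["grip_width"])
if hit:
    for d in(4,8):
        bot.servo_line([x,y,z-d],speed=12); bot.dwell(.3); s=bot.read_state(); print(d,s["ee_pos"][2],s["ft_force"][2]-f0)
c=bot.read_camera("scene"); cv2.imwrite("pics/p1.png",cv2.resize(c["image"][150:260,120:230],None,fx=5,fy=5,interpolation=cv2.INTER_CUBIC))
```

```text
True 84.09989806509472 -0.056015800428029346 [ 0.60937704 -0.44335834  2.73920327] 24.3333 0.17253777499299008
4 80.15712553832994 5.136478204743642
8 76.28001045314056 6.742507379189823
```

View pics/p1.png

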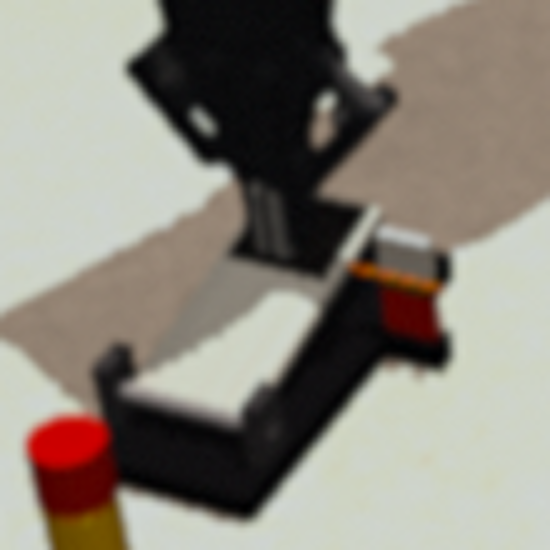

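The pointer is covering the green band between white above and red below, and 6.7 N agrees with about 0.09–0.10 rad. Four mm more should bring it to the middle.

Run:
```python
from h import *
bot.servo_line([535,-258,84.1-11.7],speed=12); bot.dwell(.4); s=bot.read_state(); print(s["ee_pos"],s["ft_force"],s["clock"])
c=bot.read_camera("scene"); cv2.imwrite("pics/p2.png",cv2.resize(c["image"][185:235,170:225],None,fx=10,fy=10,interpolation=cv2.INTER_CUBIC))
P=world(c)
# paddle slope from depth: aluminium points
w=np.s_[200:240,135:195]; p=P[w].reshape(-1,3); g=c["image"][w].reshape(-1,3).min(1)
from math import atan
a=np.array([np.cos(-.066),np.sin(-.066)]); b=np.array([-a[1],a[0]]); d=p[:,:2]-[558,-258]; u,v=d@a,d@b
m=(u>-5)&(u<55)&(abs(v)<24)&(p[:,2]>25)&(p[:,2]<62); k=np.polyfit(u[m],p[m,2],1); print(m.sum(),k,"theta",.30+atan(k[0]))
c0=dict(np.load("scene0.npz")); p=world(c0)[w].reshape(-1,3); d=p[:,:2]-[558,-258]; u,v=d@a,d@b
m=(u>-5)&(u<55)&(abs(v)<24)&(p[:,2]>25)&(p[:,2]<70); k=np.polyfit(u[m],p[m,2],1); print("before",m.sum(),k)
```

```text
[ 534.96213407 -258.08205058   72.71386576] [-4.13579448  0.42830511  7.69280204] 26.8
429 [-0.17878892 45.36147654] theta 0.12308037928002075
before 486 [-0.3108792  53.45687978]
```

View pics/p2.png

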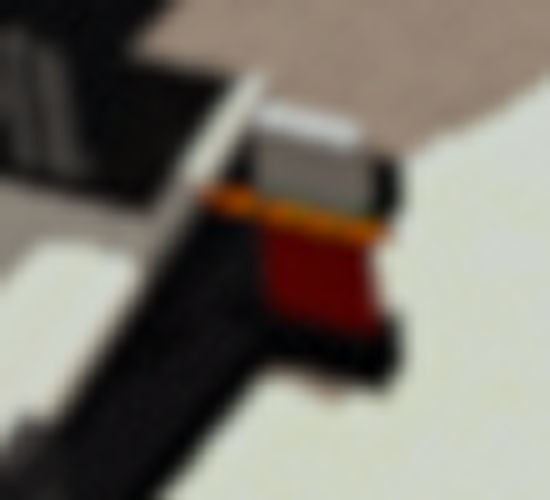

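The depth fit gives a paddle angle of about 0.123 rad (the released slope measured 0.30, as specified). The force is 7.7 N, and the pointer at crop (300,215) sits between the green sliver and the red. Hold, then hand in.

Run:
```python
from h import *
bot.dwell(2.5); s=bot.read_state(); print(s["ee_pos"],s["ft_force"],s["clock"]); print(bot.finish_job())
```

```text
[ 534.99603177 -258.07214523   72.70895943] [-3.59921102  0.52863888  7.75175847] 29.35
the job is handed in; nothing more can be done
None
```

The job is handed in: three slices lie side by side in the tray, the other two are where they started, and the robot was still holding the paddle at about 0.12 rad (7.7 N); no verdict was returned.

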